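Fill the last slot of a tissue-cassette basket and hold the basket up by its bail

TASK

Take the yellow tissue cassette from the writing rest and stand it on end, sloped label end up, fully down in the one free slot of the steel cassette basket, and let go of it; leave the pink cassette on the rest, it goes in the next batch. Then swing the folded bail upright, lift the full basket by the bail's grip about 15 cm above the worktop, and finish while holding it there, level and still, with all five cassettes in their slots, ready to be handed over. Do not disturb the specimen cup and the forceps.

Things in the scene. Friction and masses are not known exactly. Their poses are not given: they have to be found in the camera images.
- cassette_yellow: yellow tissue cassette, block 41 x 28.5 (y) x 10 mm, about 15 g, leaning on the rest. Origin at its centre. x points to the sloped label end, which is up and away from the robot, 40 deg above level; full 10 mm thick from x = -20.5 to +11 mm, then the lid side slopes down. z leaves the lid, which faces up and to the robot. It shall stand on its flat -x end; the lid may then face either way
- cassette_pink: pink cassette of the same shape, leaning in the same way in the other outer place of the rest; either may be the left one. To be left alone
- writing_rest: fixed blue-grey writing rest, base 58 x 134 x 5 mm, origin under its middle, x away from the robot within 0.4 rad. Three saddles at y = -45, 0, 45 mm, 20 mm wide, sloping down to the robot at 40 deg with a 24 mm wide ledge at the foot; the middle one is empty. A cassette in place has its origin at x = -5.5, z = 27 mm and stands out 4 mm beyond its saddle on both sides
- basket: steel basket, about 0.3 kg. Origin under its middle; x along the row of slots, away from the robot within 0.4 rad; z up. Floor plate 84 x 41 mm, its top at z = 8 mm. Slots at x = -30 (free, nearest the robot), -15, 0, 15, 30 mm, each 12 mm long in x between wire dividers 3 mm thick, 19 mm wide (y), tops at z = 30 mm. It stands loose in the drip tray, origin 3 mm above the worktop
- free_slot (a point): middle of the free slot on the floor plate, at (-30, 0, 8) mm in the basket's frame, axes as the basket's. A cassette fully down has its origin 20.5 mm above this point and its width along y. A guard rail of 3 mm wire runs round the floor, top at z = 15 mm in the basket's frame, 31 mm clear between its sides
- bail (a joint): angle of the wire bail about the basket's y axis through (0, 0, 56) mm in the basket's frame: 0 = folded level to the far side (+x), on its stop; 1.57 = upright; 3.14 = folded towards the robot. It swings freely, falls if let go, and the lifted basket hangs freely from it. Arms at y = +-24.5 mm; uprights at x = 0, y = +-20.5 mm, 62 mm high
- bail_grip (a point): middle of the black grip sleeve on the bail's cross bar, 82 mm from the hinge line; 11 mm thick, 31 mm long along the basket's y. The sleeve turns freely on the bar, so it can be gripped tightly while the bail swings. Folded, it lies 59 mm above the worktop, 40 mm beyond the basket's far end
- cassette_blue_1: light-blue cassette of the same shape standing in the slot at x = -15 mm, label end (its x) up, lid towards the robot, its top 41 mm above the floor plate. Origin at its centre
- cassette_blue_2: the same, in the slot at x = 0
- cassette_blue_3: the same, in the slot at x = 15 mm
- cassette_blue_4: the same, in the slot at x = 30 mm
- specimen_cup: yellow specimen cup with blue lid, 64 mm wide and 84 mm high, loose, origin under its middle. Not to be disturbed.
- forceps: steel forceps, 117 x 15 x 8 mm, lying loose, origin under its middle. Not to be disturbed.
- drip_tray: fixed grey tray 124 x 80 mm, walls 12 mm high, floor 3 mm thick, finger lips to 75 mm from its middle in x; origin under its middle, axes nearly the basket's

How it is judged:
By the outcome, as a careful person would: the job done as asked, in the order asked, and still so for the second after the job is handed in, while the arm keeps its last pose, push and grip.
It also fails if it takes over 64 s, if anything falls off the work surface, if the arm or the gripper's body presses on something with over 40 N, if the wrist force passes 120 N, or if a joint passes its speed limit or range.

ROBOT

A 7-joint arm with a two-finger parallel gripper is mounted at the origin on a cart in front of the work surface, level with it; the furniture and walls round the work are solid. World frame = base frame: x ahead of the robot, y to its left, z up, the work surface at z = 0. Lengths are in mm, angles in rad, forces in N, time in s.
With the tool pointing down it reaches from about 350 to 900 mm from the base axis. Payload 7.2 kg.
Tool frame: the origin (TCP) lies at the very end of the fingers, on their centre line; the grasp point (between the pads) lies 19 mm behind it; z points along the fingers, y is the line along which they close (so a half turn about z gives the same grasp; the last joint's range is limited). The gripper opens to 88 mm and grips with 3 to 60 N. Pads are 20 mm wide; open, the fingers measure 115 mm over their backs; the gripper's body (75 mm by 178 mm) begins 61 mm behind the grasp point.
Start: joints at [1.14, 0.411, -0.013, 1.596, 0.006, 1.134, -0.082], TCP at [221.797, -584.325, 222.653] pointing down, gripper open.
Joint ranges: [-2.95, 2.95], [-0.29, 1.99], [-1.47, 1.44], [0.14, 2.54], [-1.03, 4.17], [0.13, 1.85], [-2.86, 2.86]. Speed limits (rad/s): [2.39, 2.39, 3.01, 3.01, 3.14, 3.14, 3.14].

INTERFACE

Orientations are given as [roll, pitch, yaw] about the fixed x, y, z axes, in that order (R = Rz(yaw) Ry(pitch) Rx(roll)).
In Python, from station import status, capture, calibration, ctrl, finder gives the robot as it stands. The module is installed in compiled form; this text tells all that it offers.
- The arm moves only by the shell command python3 -m crank 'ROWS' [OPENING] [FORCE]. ROWS is JSON, a list of rows, each a list of 2 entries, a list of its own where there are three numbers: the shift along the world's x, y, z in cm, then the turn about the world's z in rad. In form: [[[tx, ty, tz], yaw], ...]. A call has 1 to 20 rows; each row is the pose to reach, as a shift and turn from the pose commanded when the call began; what a row does not reach only later rows make up. A row lasts 1/8 s, in which the tool goes at most 62.5 mm and 10.7 degrees, less where a joint would pass 70% of its speed; a pose out of reach is approached as far as the arm can. A call with a gripper value outside its range is refused whole. OPENING is the opening, from 0 (shut) to 1 (fully open), set as the call begins (- or left out, the last holds). The fingers move at their own pace and stop on an object; FORCE is the grip in N (left out, the last holds). Time passes only in rows, so rows that repeat a pose let the fingers close. It gives the time, the measured TCP pose, the force, the opening and the grip force at its end, in the units of the state.
- status.sense(): the state, without advancing time (a new reading comes with each control period).
- capture(name): name is "side" or "top" or "wrist"; returns the picture (420x560x3 uint8, red, green, blue); there is no depth.
- calibration(name): a dict with "mtx" (3x3 intrinsics, pixels), "distortion" ([k1, k2, p1, p2, k3] as OpenCV has them; the pictures are not rectified), "R" (3x3) and "t" (3): a world point X has camera coordinates R X + t; the wrist camera has in their place "mount" (4x4, takes a point from camera to tool coordinates, whose origin is the TCP and whose axes are the flange's). Camera axes: x right, y down, z forward; pixel columns grow to the right and rows downward; lengths in mm; the calibration is good to about 2 mm. A picture is of the moment at which its call begins: read the wrist's pose just before it. calibration takes no time and is no camera call.
- ctrl.close_job(): hands the job in; it is judged then, once.
Trained networks look in the newest picture that a camera, given by its name, has taken for a name from the list of things; names that differ only in an ending like _2 or _b are one class to them, and where a whole thing is asked for, a point or a joint stands for the part that bears it (a point fixed in the world has none). Each returns a list of dicts, best first, with "score" (0 to 1); they miss things now and then, are a little off and sometimes report something else, mostly with a low value. They report only what shows in the picture. A call takes as long as a camera call.
- finder.spot_in(label, camera): "position" ([x, y, z] in mm, in world coordinates, good to about 4 mm: the middle of the surface that is visible of it).
- finder.silhouettes(label, camera): "mask" (420x560 bool, what is visible of it).
The state is a dict: "time": time; "qpos": joint angles; "qvel": joint speeds; "effort": joint torques, N m; "tcp_pos": TCP position; "orientation": TCP orientation; "wrist_force": force on the tool from outside, world axes, zero at the start; "wrist_torque": the same for the moment, N m; "width": finger opening in mm; "gripper_force": force on a finger pad.
Only numpy, scipy, OpenCV 4.12 (cv2) and the standard library are available. Lean on these libraries where they do the work, as an engineer would, in place of code of your own. Each camera call takes 0.05 s, during which the arm holds its last target. There are 200 camera calls.

## Working session

There is one attempt and no reset: what is moved stays moved. The work goes in short steps, Python scripts to look and compute and a shell command to move; the robot and the scene stay as the last step left them, time stands still between calls to the robot, and variables do not carry over. Pictures are saved under pics/ and viewed, at most 10 in all, crops included, and the job is handed in when it is done.

```bash
mkdir -p pics
cat > h.py <<'E'
from station import status, capture, calibration, ctrl, finder
import numpy as np, cv2
def save(n,f): 
    im=capture(n); cv2.imwrite('pics/'+f,im[:,:,::-1]); return im
E
python3 - <<'E'
from h import *
s=status.sense(); print({k:np.round(v,3).tolist() for k,v in s.items()})
a=save('side','s1.png'); b=save('top','t1.png')
cv2.imwrite('pics/st.png',cv2.resize(np.hstack([a,b])[:,:,::-1],(800,300),interpolation=cv2.INTER_AREA))
for c in ('top','side'):
    k=calibration(c); print(c,np.round(k['mtx'],1).tolist(),np.round(k['distortion'],3),np.round(-np.array(k['R']).T@k['t']),np.round(k['R'],2).tolist())
    for n in ['cassette_yellow','cassette_pink','writing_rest','basket','bail','bail_grip','cassette_blue_1','specimen_cup','forceps','drip_tray']:
        print(n,[(np.round(d['position']).tolist(),round(d['score'],2)) for d in finder.spot_in(n,c)[:5]])
print(status.sense()['time'])
E
```

```text
{'time': 0.0, 'qpos': [1.14, 0.412, -0.013, 1.597, 0.006, 1.134, -0.082], 'qvel': [-0.002, 0.0, -0.001, -0.001, -0.0, -0.0, -0.0], 'effort': [0.0, -58.796, 0.642, -29.108, -0.054, 0.018, 0.0], 'tcp_pos': [221.596, -583.869, 221.82], 'orientation': [-3.14, 0.0, 0.363], 'wrist_force': [0.016, -0.051, 0.704], 'wrist_torque': [0.009, 0.007, -0.012], 'gripper_force': 0.0, 'width': 88.006}
top [[541.4, 0.0, 277.3], [0.0, 541.4, 208.7], [0.0, 0.0, 1.0]] [0.056 0.    0.    0.    0.   ] [ 388.  -31. 1366.] [[-0.01, -1.0, -0.02], [-0.99, 0.02, -0.14], [0.14, 0.02, -0.99]]
cassette_yellow [([467.0, -178.0, 32.0], 0.46)]
cassette_pink [([464.0, -267.0, 33.0], 0.52), ([557.0, 80.0, 4.0], 0.35)]
writing_rest [([472.0, -226.0, 6.0], 0.7)]
basket [([574.0, 84.0, 35.0], 0.7)]
bail []
bail_grip [([636.0, 65.0, 58.0], 0.63), ([647.0, 65.0, 65.0], 0.48)]
cassette_blue_1 [([569.0, 80.0, 50.0], 0.53), ([599.0, 74.0, 43.0], 0.38)]
specimen_cup [([643.0, -167.0, 79.0], 0.85)]
forceps []
drip_tray [([470.0, -224.0, 4.0], 0.68), ([556.0, 81.0, 3.0], 0.65)]
side [[434.1, 0.0, 284.6], [0.0, 434.1, 217.2], [0.0, 0.0, 1.0]] [0.028 0.    0.    0.    0.   ] [457. 694. 500.] [[-0.99, -0.14, -0.02], [-0.06, 0.5, -0.86], [0.13, -0.85, -0.5]]
cassette_yellow [([468.0, -168.0, 31.0], 0.72)]
cassette_pink [([461.0, -260.0, 31.0], 0.45)]
writing_rest [([471.0, -204.0, 7.0], 0.61)]
basket [([577.0, 98.0, 29.0], 0.69), ([587.0, 92.0, 40.0], 0.18)]
bail [([632.0, 71.0, 57.0], 0.81)]
bail_grip [([649.0, 66.0, 63.0], 0.64)]
cassette_blue_1 [([558.0, 96.0, 41.0], 0.76), ([599.0, 90.0, 38.0], 0.71), ([586.0, 93.0, 42.0], 0.51), ([572.0, 91.0, 47.0], 0.5)]
specimen_cup [([639.0, -146.0, 59.0], 0.74)]
forceps [([538.0, 246.0, 4.0], 0.65), ([554.0, 100.0, 4.0], 0.45), ([460.0, -259.0, 31.0], 0.18)]
drip_tray [([553.0, 102.0, 4.0], 0.72)]
1.1
```

View pics/t1.png

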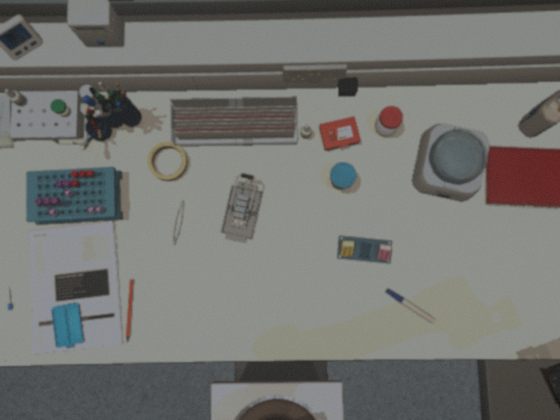

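View pics/s1.png

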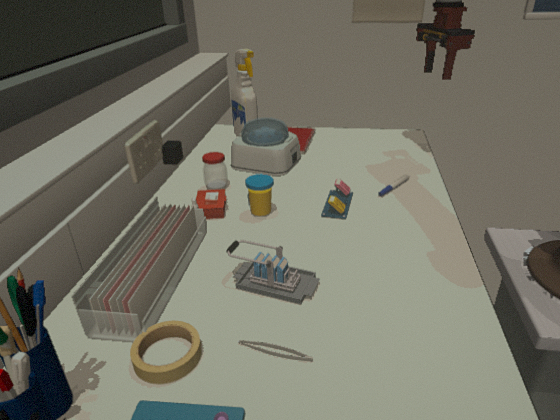

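The top view shows the basket at about (242,208) with the bail folded away at (247,177). The rest is at (365,250), with yellow on its left (347,249) and pink on its right (384,253). The side view agrees. Next I'll bring the wrist camera over the rest for a closer measurement.

```bash
python3 -c "
from h import *
k=calibration('wrist');print({a:np.round(b,3).tolist() for a,b in k.items()})"
python3 -m crank '[[[4,6,1.5],-0.1],[[8,12,3],-0.2],[[12,18,4],-0.3],[[14,24,5],-0.42],[[16,30,6],-0.42],[[17,36,6],-0.42],[[17,38,6],-0.42],[[17,38,6],-0.42],[[17,38,6],-0.42],[[17,38,6],-0.42]]'
python3 - <<'E'
from h import *
s=status.sense();save('wrist','w1.png');print(s['tcp_pos'],s['orientation'],s['time'])
for n in ['cassette_yellow','cassette_pink','writing_rest']:
    print(n,[(np.round(d['position'],1).tolist(),round(d['score'],2)) for d in finder.spot_in(n,'wrist')[:3]])
E
```

```text
{'mtx': [[351.976, 0.0, 279.18], [0.0, 351.976, 212.551], [0.0, 0.0, 1.0]], 'distortion': [-0.06, 0.0, 0.0, 0.0, 0.0], 'mount': [[-0.001, -0.952, -0.305, 84.754], [1.0, -0.0, -0.001, 0.814], [0.001, -0.305, 0.952, -161.409], [0.0, 0.0, 0.0, 1.0]]}
time: 2.35
tcp_pos: [391.4, -205.8, 282.5]
orientation: [3.141, 0.0, -0.06]
wrist_force: [0.6, -1.0, -0.5]
width: 87.6
gripper_force: 0.0
[ 391.41600529 -205.75190185  282.51208954] [ 3.14144169e+00  2.92418186e-04 -5.95888300e-02] 2.35
cassette_yellow [([473.7, -181.0, 39.8], 0.83)]
cassette_pink [([461.7, -265.1, 34.0], 0.91)]
writing_rest [([477.4, -227.4, 9.1], 0.84)]
```

View pics/w1.png

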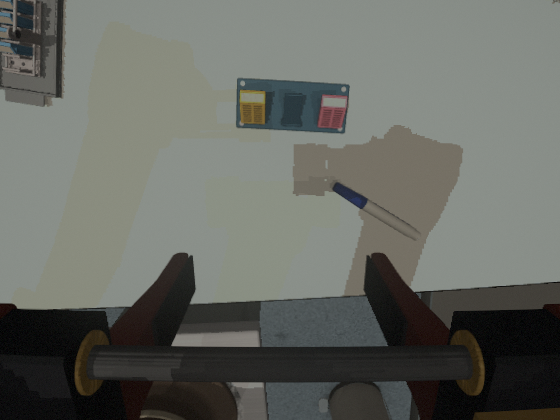

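The wrist view shows the rest with corners near (237,79), (349,85), (346,133) and (237,129). Yellow is at (253,107) and pink at (332,111). I'll fit the base rectangle.

```bash
cat >> h.py <<'E'
from scipy.spatial.transform import Rotation as Ro
def wcam(s):
    k=calibration('wrist');M=np.array(k['mount']);T=np.eye(4);T[:3,:3]=Ro.from_euler('xyz',s['orientation']).as_matrix();T[:3,3]=s['tcp_pos'];C=T@M
    return k,C[:3,:3],C[:3,3]
def cam(n,s=None):
    if n=='wrist': return wcam(s)
    k=calibration(n);R=np.array(k['R']);return k,R.T,-R.T@np.array(k['t'])
def plane(px,z,c):
    k,R,o=c
    u=cv2.undistortPoints(np.float64(px).reshape(-1,1,2),np.array(k['mtx']),np.array(k['distortion'])).reshape(-1,2)
    d=np.c_[u,np.ones(len(u))]@R.T
    return o+d*((z-o[2])/d[:,2])[:,None]
def proj(X,c):
    k,R,o=c
    return cv2.projectPoints(np.float64(X).reshape(-1,3),cv2.Rodrigues(R.T)[0],-R.T@o,np.array(k['mtx']),np.array(k['distortion']))[0].reshape(-1,2)
def rect(mask,z,c):
    ys,xs=np.nonzero(mask);P=plane(np.c_[xs,ys],z,c)[:,:2]
    r=cv2.minAreaRect(P.astype(np.float32));return r
E
python3 - <<'E'
from h import *
for n in ('wrist','top'):
    s=status.sense(); 
    capture(n);c=cam(n,s);m=0
    for l in ['writing_rest','cassette_yellow','cassette_pink']:
        f=finder.silhouettes(l,n)
        if f:
            a=f[0]['mask']; m=m|a.astype(bool) if l!='writing_rest' else a.astype(bool)
            ys,xs=np.nonzero(a)
            print(n,l,round(f[0]['score'],2),a.sum(),xs.min(),xs.max(),ys.min(),ys.max(),rect(a,5 if l=='writing_rest' else 33,c))
    print('all',rect(m,5,c))
print('handcorners',plane([(237,79),(349,85),(346,133),(237,129)],5,cam('wrist',s)).round(1).tolist())
print('yellow corners top label',plane([(241,90),(266,91)],40,cam('wrist',s)).round(1).tolist())
E
```

```text
wrist writing_rest 0.6 3946 236 349 78 133 ((469.6024169921875, -225.23306274414062), (134.0763397216797, 59.54629898071289), 83.49571990966797)
wrist cassette_yellow 0.78 848 240 266 89 123 ((471.9742126464844, -180.59912109375), (29.184507369995117, 36.90570068359375), 86.01499938964844)
wrist cassette_pink 0.62 810 319 347 95 127 ((461.4896545410156, -269.31610107421875), (29.5799503326416, 35.8564338684082), 77.72273254394531)
all ((469.6024169921875, -225.23306274414062), (134.0763397216797, 59.54629898071289), 83.49571990966797)
top writing_rest 0.58 759 337 390 236 260 ((469.9239807128906, -221.76010131835938), (129.4319610595703, 57.50043869018555), 84.24378967285156)
top cassette_yellow 0.53 186 341 353 240 255 ((471.5264587402344, -177.99313354492188), (29.3466739654541, 36.95922088623047), 88.2235336303711)
top cassette_pink 0.39 35 378 384 245 256 ((464.741943359375, -257.7925109863281), (8.405049324035645, 30.900211334228516), 59.0821533203125)
all ((469.9239807128906, -221.76010131835938), (129.4319610595703, 57.50043869018555), 84.24378967285156)
handcorners [[504.0, -161.5, 5.0], [489.7, -293.3, 5.0], [433.8, -289.3, 5.0], [446.2, -156.3, 5.0]]
yellow corners top label [[490.1, -168.7, 40.0], [487.4, -195.9, 40.0]]
```

```bash
python3 -m crank '[[[3,1,-5],-0.053],[[6,1.8,-10],-0.053],[[8.3,2.4,-14],-0.053],[[8.3,2.4,-18],-0.053],[[8.3,2.4,-18],-0.053],[[8.3,2.4,-18],-0.053],[[8.3,2.4,-18],-0.053]]' 0.41
python3 - <<'E'
from h import *
s=status.sense();im=save('wrist','w2.png');print(s['tcp_pos'],s['orientation'],s['time'],s['width'],s['wrist_force'])
c=cam('wrist',s)
for l in ['writing_rest','cassette_yellow']:
    f=finder.silhouettes(l,'wrist')
    if f: print(l,f[0]['score'],rect(f[0]['mask'],5 if l=='writing_rest' else 33,c))
# predicted yellow outline
def box(c0,yaw,el):
    x=Ro.from_euler('z',yaw).as_matrix()@Ro.from_euler('y',-el).as_matrix()
    L=[(a,b,z) for a in(-20.5,11,20.5) for b in(-14.25,14.25) for z in(5,-5)]
    return c0+np.array(L)@x.T
P=proj(box(np.array([469.1,-179.9,27]),-.11,np.radians(40)),c)
print(P.round().tolist())
for p in P: cv2.circle(im,(int(p[0]),int(p[1])),2,(0,0,255),-1)
cv2.imwrite('pics/w2b.png',im[:,:,::-1])
E
```

```text
time: 3.82
tcp_pos: [475.8, -180.9, 104.6]
orientation: [3.141, -0.003, -0.111]
wrist_force: [-0.4, 0.2, -0.8]
width: 36.5
gripper_force: 0.0
[ 475.79067098 -180.904485    104.58204264] [ 3.14069779e+00 -3.06416555e-03 -1.10678636e-01] 3.825 36.4685366786611 [-0.39883052  0.17832682 -0.77576986]
writing_rest 0.65 ((470.4380798339844, -225.46287536621094), (132.26132202148438, 57.55785369873047), 83.52700805664062)
cassette_yellow 0.74 ((474.37274169921875, -180.67503356933594), (28.950258255004883, 29.30609130859375), 83.61038208007812)
[[297.0, 252.0], [297.0, 240.0], [260.0, 252.0], [260.0, 240.0], [299.0, 231.0], [298.0, 219.0], [258.0, 231.0], [258.0, 219.0], [300.0, 224.0], [299.0, 212.0], [257.0, 225.0], [257.0, 212.0]]
```

View pics/w2b.png

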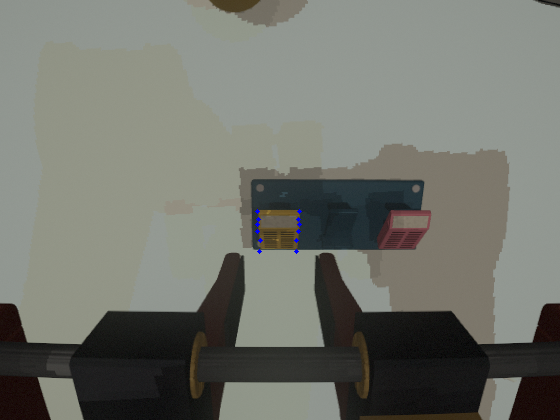

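The predicted yellow outline sits on the cassette within about 1 px, and the fingers straddle it (mid column about 279). I'll descend and grip.

```bash
python3 -m crank '[[[0.1,-0.05,-3],0],[[0.1,-0.05,-6],0],[[0.1,-0.05,-8],0],[[0.1,-0.05,-8.9],0],[[0.1,-0.05,-8.9],0],[[0.1,-0.05,-8.9],0],[[0.1,-0.05,-8.9],0]]'
python3 -m crank '[[[0,0,0],0],[[0,0,0],0],[[0,0,0],0],[[0,0,0],0]]' 0.2 6
python3 - <<'E'
import numpy as np
# arc: pinch rel to pivot, rotate
r=np.array([28.5,-5.]) 
f=lambda a:np.array([r[0]*np.cos(a)-r[1]*np.sin(a), r[0]*np.sin(a)+r[1]*np.cos(a)])
for d in range(40,98,5):
    v=f(np.radians(d))-f(np.radians(40)); print(d,np.round([v[0]*.994,-v[0]*.11,v[1]],1))
E
```

```text
time: 4.85
tcp_pos: [476.3, -181.0, 14.4]
orientation: [3.141, -0.001, -0.11]
wrist_force: [0.7, 0.0, 0.3]
width: 35.7
gripper_force: 0.0
time: 5.35
tcp_pos: [476.1, -180.9, 14.1]
orientation: [3.141, -0.001, -0.11]
wrist_force: [-1.4, 0.6, 5.6]
width: 28.2
gripper_force: 6.0
40 [ 0. -0.  0.]
45 [-1.3  0.1  2.1]
50 [-2.9  0.3  4.1]
55 [-4.6  0.5  6. ]
60 [-6.4  0.7  7.7]
65 [-8.4  0.9  9.2]
70 [-10.5   1.2  10.6]
75 [-12.8   1.4  11.7]
80 [-15.1   1.7  12.7]
85 [-17.5   1.9  13.5]
90 [-19.9   2.2  14. ]
95 [-22.4   2.5  14.3]
```

```bash
python3 -m crank '[[[-0.15,0.02,0.2],0],[[-0.3,0.03,0.4],0],[[-0.48,0.05,0.6],0],[[-0.66,0.07,0.75],0],[[-0.86,0.09,0.9],0],[[-1.08,0.12,1.03],0],[[-1.3,0.14,1.15],0],[[-1.54,0.17,1.25],0],[[-1.78,0.2,1.32],0],[[-2.03,0.22,1.38],0],[[-2.1,0.23,1.4],0],[[-2.1,0.23,1.4],0],[[-2.1,0.23,2.5],0],[[-2.1,0.23,5],0],[[-2.1,0.23,7],0],[[-2.1,0.23,7],0]]'
python3 - <<'E'
from h import *
a=save('side','s2.png');b=save('wrist','w3.png')
c=cam('side');p=proj([status.sense()['tcp_pos']],c)[0];print(p)
x,y=map(int,p);x0=max(0,x-50);y0=max(0,y-50)
q=cv2.resize(a[y0:y0+80,x0:x0+100],None,fx=4,fy=4,interpolation=cv2.INTER_CUBIC)
w=cv2.resize(b[140:300,180:380],(400,320))
cv2.imwrite('pics/c2.png',np.hstack([q,w])[:,:,::-1])
E
```

```text
time: 7.35
tcp_pos: [456.0, -178.9, 85.4]
orientation: [3.141, -0.003, -0.11]
wrist_force: [0.0, -0.2, 0.0]
width: 28.9
gripper_force: 6.0
[345.14470768 181.81768437]
```

View pics/c2.png

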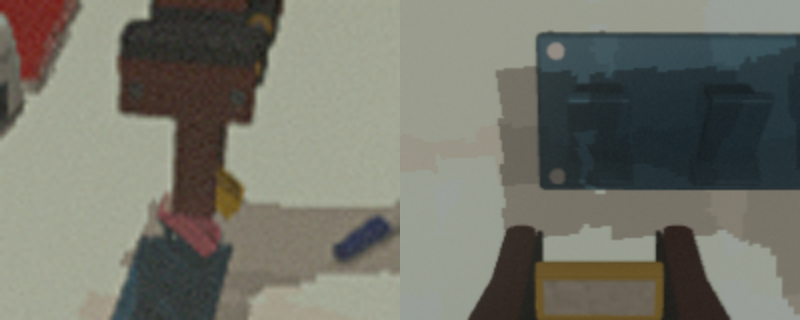

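The side crop shows the yellow lower end sticking out towards the robot at (230,193). The wrist crop shows the label face still looking up, so the cassette may not have turned. I'll measure the angle by mask overlap.

```bash
cat >> h.py <<'E'
PR=np.array([(x,y,z) for x,z in((-20.5,5),(11,5),(20.5,0),(20.5,-5),(-20.5,-5)) for y in(-14.25,14.25)])
def pose_pts(P,yaw,el,pl):  # pinch point world P, local pinch pl on x
    R=(Ro.from_euler('z',yaw)*Ro.from_euler('y',-el)).as_matrix()
    return P+(PR-[pl,0,0])@R.T
E
python3 - <<'E'
from h import *
s=status.sense();P=np.array(s['tcp_pos'])+[0,0,19]
for n in('side','wrist'):
    capture(n);f=finder.silhouettes('cassette_yellow',n)
    if not f: print(n,'none');continue
    m=f[0]['mask'];ys,xs=np.nonzero(m);print(n,f[0]['score'],m.sum(),xs.min(),xs.max(),ys.min(),ys.max())
    c=cam(n,s);res=[]
    for e in range(0,140,5):
      for pl in range(-4,21,2):
        q=proj(pose_pts(P,s['orientation'][2],np.radians(e),pl),c);h=cv2.convexHull(q.astype(np.float32)).astype(np.int32)
        z=np.zeros(m.shape,np.uint8);cv2.fillConvexPoly(z,h,1)
        if n=='side':  # remove finger occlusion of the near finger
            Y=Ro.from_euler('z',s['orientation'][2]).as_matrix()
            fq=proj(P+np.array([(a,b,k) for a in(-10,10) for b in(14.25,27.75) for k in(-19,60)])@Y.T,c)
            cv2.fillConvexPoly(z,cv2.convexHull(fq.astype(np.float32)).astype(np.int32),0)
        res.append(((z.astype(bool)&m).sum()/max(1,(z.astype(bool)|m).sum()),e,pl))
    print(sorted(res)[::-1][:8])
E
```

```text
side none
wrist 0.76 2889 247 311 271 317
[(np.float64(0.8933333333333333), 40, 6), (np.float64(0.8909209666884389), 45, 4), (np.float64(0.8868352788586251), 45, 2), (np.float64(0.8745460548035655), 45, 6), (np.float64(0.8720275344180225), 80, -2), (np.float64(0.863161039737078), 40, 4), (np.float64(0.8592814371257484), 45, 8), (np.float64(0.8514588859416445), 40, 2)]
```

It is still at about 40–45°, so the lower end slid off the ledge. I'll use the tray's vertical outer side wall (fixed, 12 mm high) as the stop for turning it. First I need to measure the tray and basket from above.

```bash
python3 -m crank '[[[0.5,3,4],0],[[1.5,8,8],-0.04],[[2.5,13,12],-0.04],[[3.5,18,12],-0.04],[[5.5,23,12],-0.04],[[5.5,25.8,12],-0.04],[[5.5,25.8,12],-0.04],[[5.5,25.8,12],-0.04],[[5.5,25.8,12],-0.04]]'
python3 - <<'E'
from h import *
s=status.sense();im=save('wrist','w4.png');print(s['tcp_pos'],s['orientation'],s['time'])
c=cam('wrist',s)
for l,z in [('drip_tray',12),('basket',30),('bail_grip',59),('cassette_blue_1',52)]:
    for f in finder.silhouettes(l,'wrist')[:5]:
        m=f['mask'];ys,xs=np.nonzero(m);print(l,round(f['score'],2),m.sum(),xs.min(),xs.max(),ys.min(),ys.max(),rect(m,z,c))
cv2.imwrite('pics/w4b.png',cv2.resize(im[0:300,130:430],(600,600),interpolation=cv2.INTER_CUBIC)[:,:,::-1])
E
```

```text
time: 8.78
tcp_pos: [509.8, 77.8, 203.4]
orientation: [3.141, 0.0, -0.152]
wrist_force: [0.4, 0.1, 0.5]
width: 28.5
gripper_force: 6.0
[509.77212877  77.8215343  203.4448312 ] [ 3.14085450e+00  2.60940213e-04 -1.52459223e-01] 8.775
drip_tray 0.83 6884 224 311 46 203 ((569.4073486328125, 81.61561584472656), (79.9135971069336, 149.6370391845703), 76.85942077636719)
basket 0.7 3725 230 301 19 172 ((596.8340454101562, 77.01191711425781), (61.420135498046875, 132.4375762939453), 76.14432525634766)
basket 0.36 445 247 279 122 137 ((570.54736328125, 83.46942138671875), (30.145212173461914, 12.654156684875488), 76.2317886352539)
bail_grip 0.98 545 252 289 20 37 ((649.5367431640625, 62.7934684753418), (30.21772575378418, 10.666284561157227), 75.21856689453125)
cassette_blue_1 0.88 363 248 280 107 120 ((585.5621337890625, 78.89266967773438), (28.13116455078125, 9.825701713562012), 75.60275268554688)
cassette_blue_1 0.86 496 246 279 137 155 ((557.665283203125, 85.03112030029297), (29.302616119384766, 14.64306926727295), 76.63578033447266)
cassette_blue_1 0.79 417 247 279 122 137 ((572.0706787109375, 82.25494384765625), (27.910654067993164, 11.644805908203125), 76.23619079589844)
cassette_blue_1 0.62 411 250 283 89 103 ((599.2740478515625, 74.78561401367188), (28.120182037353516, 10.480429649353027), 75.32865142822266)
cassette_blue_1 0.15 3698 231 301 21 171 ((596.4598999023438, 76.65733337402344), (56.182464599609375, 123.2048110961914), 77.63021087646484)
```

View pics/w4b.png

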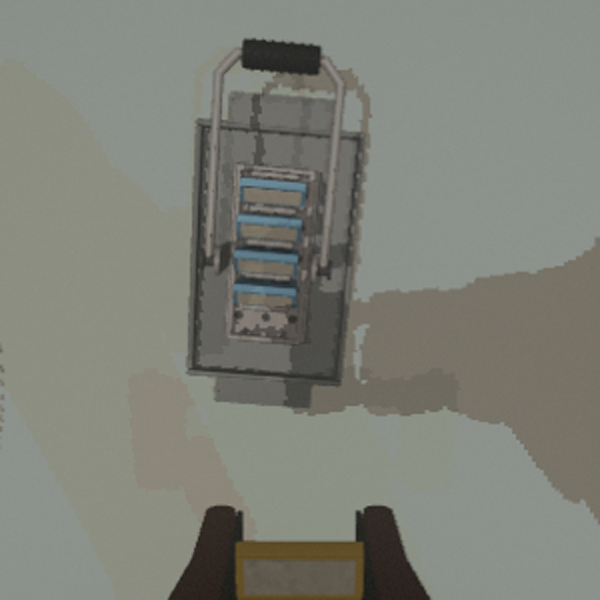

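The crop shows the tray with its right wall clear. The grip is at crop (281,55), four blues run from (270,192) to (265,295), and the free slot is at (265,322). I have the tray at (569.4,81.6) with yaw -0.23, and the basket at about (570.8,82.2) with yaw -0.24. I'll stage outside the tray's right wall.

```bash
python3 -m crank '[[[0.5,-1,-1],-0.18],[[1,-2,-2],-0.36],[[1.5,-4,-3],-0.54],[[2,-6,-4],-0.72],[[2.2,-7,-5],-0.9],[[2.2,-7,-6],-1.08],[[2.2,-7,-7],-1.26],[[2.2,-7,-9],-1.44],[[2.2,-7,-11],-1.6],[[2.2,-7,-13],-1.65],[[2.2,-7,-13],-1.65],[[2.2,-7,-13],-1.65],[[2.2,-7,-13],-1.65],[[2.2,-7,-13],-1.65]]' - 3
python3 -c "
from h import *
s=status.sense();print(s['tcp_pos'],s['orientation'],s['qpos'])"
```

```text
time: 10.78
tcp_pos: [532.3, 9.2, 74.5]
orientation: [-3.141, 0.002, -1.8]
wrist_force: [-0.5, -0.3, -0.3]
width: 28.5
gripper_force: 3.0
[532.25748818   9.22359865  74.52240476] [-3.14064312e+00  2.00286784e-03 -1.80033181e+00] [-0.78935404  0.61164131  0.94126137  2.0098639  -0.66346441  0.85755989
 -2.84470224]
```

```bash
python3 -m crank '[[[0,0,-2.5],0],[[0,0,-5],0],[[0,0,-6.6],0],[[0,0,-7.05],0],[[0.1,0.5,-7.05],0],[[0.23,0.97,-7.05],0],[[0.32,1.36,-7.05],0],[[0.36,1.56,-7.03],0],[[0.41,1.75,-6.97],0],[[0.46,1.95,-6.85],0],[[0.5,2.14,-6.7],0],[[0.55,2.34,-6.55],0],[[0.59,2.53,-6.4],0],[[0.64,2.73,-6.3],0],[[0.68,2.92,-6.2],0],[[0.73,3.12,-6.1],0],[[0.78,3.31,-6.05],0],[[0.8,3.4,-6.05],0],[[0.8,3.4,-6.05],0]]'
python3 -m crank '[[[-0.1,-0.4,0],0],[[-0.2,-0.8,1],0],[[-0.2,-0.8,4],0],[[-0.2,-0.8,8],0],[[-0.2,-0.8,8],0],[[-0.2,-0.8,8],0]]'
cat > ang.py <<'E'
from h import *
s=status.sense();P=np.array(s['tcp_pos'])+[0,0,19]
im=capture('wrist');f=finder.silhouettes('cassette_yellow','wrist')
m=f[0]['mask'];ys,xs=np.nonzero(m);print(s['tcp_pos'],s['time'],f[0]['score'],m.sum(),xs.min(),xs.max(),ys.min(),ys.max())
c=cam('wrist',s);res=[]
for e in range(0,140,5):
  for pl in range(-10,21,2):
    q=proj(pose_pts(P,s['orientation'][2],np.radians(e),pl),c);h=cv2.convexHull(q.astype(np.float32)).astype(np.int32)
    z=np.zeros(m.shape,np.uint8);cv2.fillConvexPoly(z,h,1);z=z.astype(bool)
    res.append((round((z&m).sum()/(z|m).sum(),3),e,pl))
print(sorted(res)[::-1][:8])
x,y=int(xs.mean()),int(ys.mean())
a=capture('side');p=proj([s['tcp_pos']],cam('side'))[0].astype(int);print(p)
cv2.imwrite('pics/ang.png',np.hstack([cv2.resize(im[y-80:y+80,x-100:x+100],(400,320)),cv2.resize(a[max(0,p[1]-50):,max(0,p[0]-50):][:80,:100],(400,320),interpolation=cv2.INTER_CUBIC)])[:,:,::-1])
E
python3 ang.py
```

```text
time: 13.15
tcp_pos: [539.6, 44.0, 13.1]
orientation: [3.141, 0.0, -1.8]
wrist_force: [-0.7, -1.8, 1.7]
width: 28.3
gripper_force: 3.0
time: 13.9
tcp_pos: [537.6, 35.9, 93.1]
orientation: [3.141, 0.001, -1.8]
wrist_force: [-0.1, -0.4, 0.1]
width: 28.7
gripper_force: 3.0
[537.62462222  35.88833497  93.06205595] 13.9 0.63 1834 246 313 258 286
[(np.float64(0.662), 80, 20), (np.float64(0.635), 85, 20), (np.float64(0.616), 80, 18), (np.float64(0.612), 85, 18), (np.float64(0.595), 85, 14), (np.float64(0.593), 85, 16), (np.float64(0.583), 90, 20), (np.float64(0.574), 90, 18)]
[296 226]
```

View pics/ang.png

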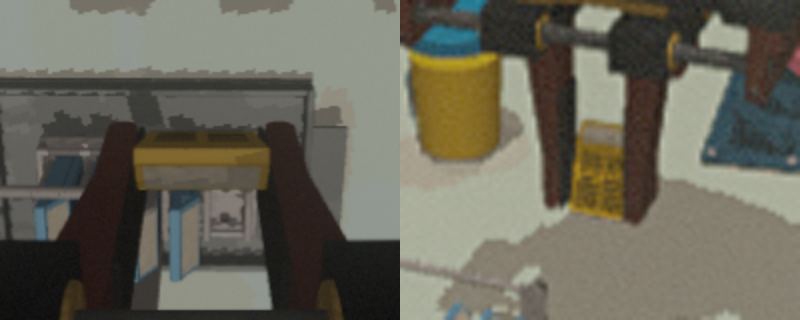

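The wrist crop shows the back or top edge at crop rows 133–163 and the label slope at rows 163–190, with no lid visible. The side crop shows the lid facing +y and nearly upright. I'll compare those edge rows with the model.

Run:
```python
from h import *
s=status.sense();P=np.array(s['tcp_pos'])+[0,0,19];c=cam('wrist',s)
cs=cam('side')
print('th pl | rows: backbottom, backtop, toplid(slope start), slopefoot, lidbottom | side: rows slopefoot? top, foot, lidbottom ; tips')
for pl in(-2,2,6,10):
  for e in(50,60,70,80,90,100):
    L=np.array([(-20.5,0,-5),(20.5,0,-5),(20.5,0,0),(11,0,5),(-20.5,0,5)])
    R=(Ro.from_euler('z',s['orientation'][2])*Ro.from_euler('y',-np.radians(e))).as_matrix()
    W=P+(L-[pl,0,0])@R.T
    print(pl,e,proj(W,c)[:,1].round(1),proj(W[2:],cs)[:,1].round(1))
Y=Ro.from_euler('z',s['orientation'][2]).as_matrix()
print('tips',proj(np.array(s['tcp_pos'])+np.array([[0,-14,0],[0,14,0]])@Y.T,cs).round(1))
im=capture('side');p=(296,226)
cv2.imwrite('pics/s5.png',cv2.resize(im[160:250,240:340],(700,630),interpolation=cv2.INTER_CUBIC)[:,:,::-1])
im=capture('wrist')
print('col',279,[(r,im[r,262:296].mean(0).round().astype(int).tolist()) for r in range(248,300,2)])
```

```text
th pl | rows: backbottom, backtop, toplid(slope start), slopefoot, lidbottom | side: rows slopefoot? top, foot, lidbottom ; tips
-2 50 [289.3 271.5 283.8 299.9 309.1] [205.6 210.2 227.5]
-2 60 [282.8 281.  293.8 305.6 302.7] [205.3 210.5 228.2]
-2 70 [276.5 291.2 303.8 310.7 296.1] [205.4 211.1 228.5]
-2 80 [270.7 301.5 313.5 315.3 289.4] [205.9 211.9 228.5]
-2 90 [265.3 311.6 322.3 319.  282.9] [206.7 212.8 228.2]
-2 100 [260.7 320.9 330.  321.8 276.7] [207.9 213.9 227.5]
2 50 [290.6 273.6 285.6 301.3 310.1] [207.8 212.4 229.8]
2 60 [282.9 281.2 293.6 305.1 302.4] [207.6 212.8 230.4]
2 70 [275.4 289.4 301.7 308.5 294.6] [207.6 213.3 230.7]
2 80 [268.4 297.7 309.4 311.4 286.8] [208.  214.  230.6]
2 90 [261.9 306.  316.5 313.6 279.2] [208.7 214.8 230.1]
2 100 [256.1 313.8 322.7 315.2 271.9] [209.7 215.7 229.2]
6 50 [291.9 275.7 287.4 302.6 311. ] [210.  214.6 232. ]
6 60 [283.  281.4 293.5 304.7 302.1] [209.8 215.  232.7]
6 70 [274.4 287.7 299.6 306.4 293.1] [209.9 215.5 232.9]
6 80 [266.2 294.2 305.5 307.7 284.2] [210.2 216.1 232.6]
6 90 [258.5 300.7 311.  308.6 275.5] [210.7 216.8 2
[... 317 characters left out ...]
5.7 303.7 272.1] [212.7 218.7 233.9]
10 100 [247.4 300.4 309.2 302.8 262.8] [213.3 219.2 232.5]
tips [[303.8 228.4]
 [289.1 225.7]]
col 279 [(248, [97, 96, 90]), (250, [96, 95, 89]), (252, [83, 82, 78]), (254, [83, 82, 77]), (256, [68, 67, 63]), (258, [57, 48, 29]), (260, [51, 43, 28]), (262, [57, 48, 28]), (264, [68, 55, 29]), (266, [109, 87, 40]), (268, [128, 104, 48]), (270, [128, 103, 47]), (272, [126, 101, 46]), (274, [102, 82, 38]), (276, [100, 93, 81]), (278, [101, 94, 82]), (280, [100, 93, 81]), (282, [93, 86, 75]), (284, [89, 83, 72]), (286, [87, 77, 53]), (288, [75, 77, 77]), (290, [86, 87, 86]), (292, [88, 91, 91]), (294, [92, 94, 94]), (296, [98, 99, 97]), (298, [107, 107, 104])]
```

```bash
cat > fit.py <<'E'
from h import *
from scipy.optimize import least_squares
def fit(s,wr,wi,sr,si,x0=(70,4,4)):
    P=np.array(s['tcp_pos'])+[0,0,19];c=cam('wrist',s);cs=cam('side');Z=Ro.from_euler('z',s['orientation'][2])
    L=np.array([(-20.5,0,-5),(20.5,0,-5),(20.5,0,0),(11,0,5),(-20.5,0,5)])
    def r(v):
        R=(Z*Ro.from_euler('y',-np.radians(v[0]))).as_matrix()
        # v[1]: height of cassette centre above grasp point, v[2]: its x in tool axes
        W=P+Z.apply([v[2],0,v[1]])+L@R.T
        return np.r_[proj(W[wi],c)[:,1]-wr, (proj(W[si],cs)[:,1]-sr)] if len(si) else proj(W[wi],c)[:,1]-wr
    o=least_squares(r,x0);print(o.x.round(1),o.fun.round(1))
if __name__=='__main__':
    s=status.sense()
    fit(s,[257,265,274.5,286.5],[0,1,2,3],[206,212.3,229.8],[2,3,4])
    fit(s,[257,265,274.5,286.5],[0,1,2,3],[],[])
E
python3 fit.py
```

```text
[68.8 -4.9  8.8] [ 0.3 -1.   1.8 -1.2  0.6 -0.2 -0.4]
[68.7 -3.7  9.4] [ 0.3 -1.1  1.9 -1.1]
```

View pics/s5.png

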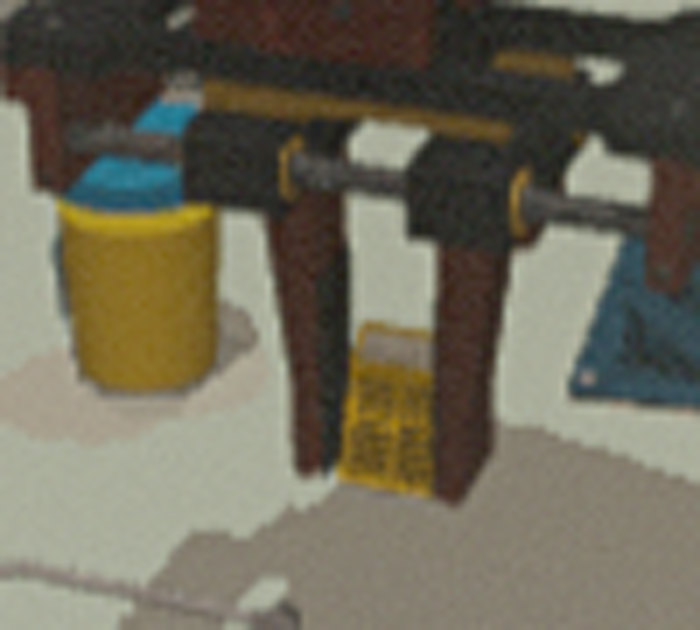

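The fit gives an elevation of about 69°, with the cassette 9 mm off-centre along the tool's x. The wall method works, so I'll push once more, further in, with the tips just above the wall top.

```bash
python3 -m crank '[[[0,0,-3],0],[[0,0,-6],0],[[0,0,-7.6],0],[[0,0,-7.98],0],[[0,0,-7.98],0],[[0.1,0.4,-7.98],0],[[0.18,0.8,-7.98],0],[[0.23,0.97,-7.98],0],[[0.27,1.15,-7.98],0],[[0.31,1.3,-7.98],0],[[0.34,1.45,-7.98],0],[[0.38,1.63,-7.98],0],[[0.38,1.63,-7.98],0],[[0.28,1.23,-7.9],0],[[0.2,0.83,-6],0],[[0,0,-3],0],[[0,0,0],0],[[0,0,0],0],[[0,0,0],0]]'
python3 - <<'E'
from h import *
im=capture('wrist');a=capture('side');cv2.imwrite('pics/w6.png',im[:,:,::-1]);cv2.imwrite('pics/s6.png',a[:,:,::-1])
print([(r,im[r,262:296].mean(0).round().astype(int).tolist()) for r in range(244,312,2)])
cv2.imwrite('pics/c6.png',np.hstack([cv2.resize(im[220:320,229:329],(400,400),interpolation=cv2.INTER_CUBIC),cv2.resize(a[180:240,270:330],(400,400),interpolation=cv2.INTER_CUBIC)])[:,:,::-1])
E
```

```text
time: 16.52
tcp_pos: [537.6, 36.0, 93.2]
orientation: [3.141, 0.001, -1.8]
wrist_force: [-0.2, 0.3, -0.3]
width: 28.8
gripper_force: 3.0
[(244, [89, 82, 62]), (246, [63, 53, 32]), (248, [73, 60, 33]), (250, [68, 56, 32]), (252, [67, 55, 31]), (254, [63, 52, 30]), (256, [66, 54, 30]), (258, [68, 55, 30]), (260, [77, 62, 32]), (262, [76, 61, 31]), (264, [76, 62, 31]), (266, [76, 61, 30]), (268, [77, 61, 30]), (270, [117, 94, 42]), (272, [126, 101, 45]), (274, [124, 99, 44]), (276, [121, 96, 42]), (278, [106, 94, 70]), (280, [93, 86, 75]), (282, [91, 84, 73]), (284, [84, 78, 68]), (286, [71, 73, 73]), (288, [87, 88, 87]), (290, [88, 91, 90]), (292, [90, 94, 93]), (294, [97, 99, 97]), (296, [104, 105, 102]), (298, [109, 109, 105]), (300, [103, 103, 99]), (302, [95, 95, 92]), (304, [107, 107, 102]), (306, [101, 101, 97]), (308, [114, 114, 109]), (310, [107, 108, 103])]
```

View pics/c6.png

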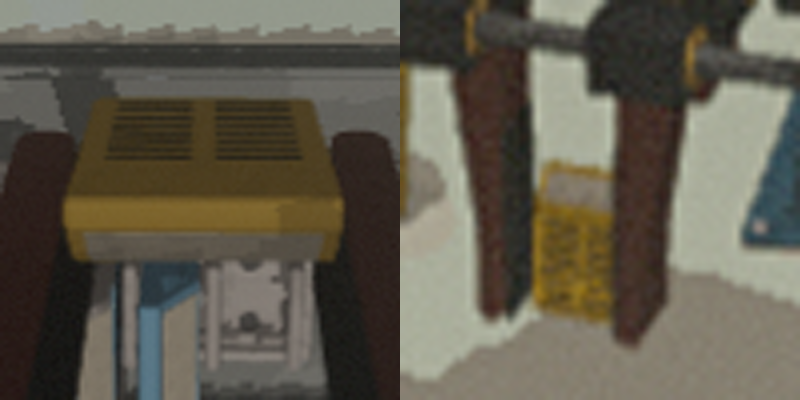

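The back face now shows at rows 245–269, the end face at 269–277.5 and the slope at 277.5–285.5, so it is close to upright. Fitting again.

Run:
```python
from fit import *
s=status.sense()
fit(s,[244.8,269,277.5,285.5],[0,1,2,3],[205.5,211,227.8],[2,3,4])
fit(s,[244.8,269,277.5,285.5],[0,1,2,3],[],[])
```

```text
[79.5 -3.3 12.3] [ 0.4 -1.3  2.3 -1.4 -0.1  0.2 -0.1]
[79.5 -2.9 12.5] [ 0.4 -1.3  2.3 -1.4]
```

```bash
python3 -m crank '[[[-0.2,-0.8,-2],0],[[-0.32,-1.36,-5],0],[[-0.32,-1.36,-7.5],0],[[-0.32,-1.36,-8.5],0],[[-0.32,-1.36,-8.8],0],[[-0.32,-1.36,-8.86],0],[[-0.32,-1.36,-8.9],0],[[-0.32,-1.36,-8.9],0]]'
python3 -m crank '[[[0,0,0],0],[[0,0,0],0],[[0,0,0],0],[[0,0,0.5],0],[[0,0,0.5],0]]' 0.42
python3 - <<'E'
from fit import *
s=status.sense();im=capture('wrist');f=finder.silhouettes('cassette_yellow','wrist')[0];m=f['mask']
ys,xs=np.nonzero(m);print(s['tcp_pos'],f['score'],m.sum(),xs.min(),xs.max(),ys.min(),ys.max())
x=int(xs.mean());print([(r,im[r,x-15:x+15].mean(0).round().astype(int).tolist()) for r in range(ys.min()-6,ys.max()+8,2)])
# expected rows if standing upright at tool x = t
Z=Ro.from_euler('z',s['orientation'][2]);c=cam('wrist',s)
for t in(4,8,12,16):
    L=np.array([(t+5,0,0),(t+5,0,41),(t,0,41),(t-5,0,31.5),(t-5,0,0)]);p=np.array(s['tcp_pos'])*[1,1,0]
    W=p+Z.apply(L);print(t,proj(W,c)[:,1].round(1))
E
```

```text
time: 17.62
tcp_pos: [535.2, 21.9, 4.7]
orientation: [-3.14, 0.0, -1.8]
wrist_force: [-0.2, 0.1, 2.4]
width: 28.3
gripper_force: 3.0
time: 18.25
tcp_pos: [534.8, 21.8, 9.5]
orientation: [-3.141, 0.0, -1.8]
wrist_force: [0.4, 0.5, -0.8]
width: 36.9
gripper_force: 0.0
[534.83989644  21.81777302   9.54827955] 0.59 2776 246 312 242 287
[(236, [125, 120, 108]), (238, [125, 119, 107]), (240, [125, 119, 107]), (242, [91, 74, 41]), (244, [76, 62, 34]), (246, [67, 55, 32]), (248, [57, 47, 29]), (250, [65, 54, 31]), (252, [82, 67, 35]), (254, [85, 69, 34]), (256, [64, 53, 30]), (258, [61, 50, 29]), (260, [87, 70, 34]), (262, [76, 62, 32]), (264, [89, 72, 35]), (266, [89, 71, 35]), (268, [89, 71, 34]), (270, [90, 72, 35]), (272, [89, 71, 34]), (274, [95, 76, 36]), (276, [128, 103, 46]), (278, [131, 105, 47]), (280, [129, 103, 46]), (282, [113, 92, 50]), (284, [88, 82, 70]), (286, [94, 88, 76]), (288, [155, 149, 135]), (290, [154, 149, 135]), (292, [154, 149, 135]), (294, [154, 149, 135])]
4 [250.  289.7 300.1 298.4 267.1]
8 [243.  281.2 291.8 290.7 260.3]
12 [235.9 272.6 283.4 282.8 253.5]
16 [228.7 263.8 274.8 274.7 246.5]
```

The cassette now stands upright by itself, about 10 mm along tool x. I'll centre the tool on it and regrip, then lift and turn over the slot.

```bash
python3 -m crank '[[[-0.1,-0.5,0],0],[[-0.23,-0.97,-0.05],0],[[-0.23,-0.97,-0.05],0],[[-0.23,-0.97,-0.05],0]]'
python3 -m crank '[[[0,0,0],0],[[0,0,0],0],[[0,0,0],0],[[0,0,0],0]]' 0.2 8
python3 - <<'E'
from h import *
s=status.sense();im=capture('wrist');f=finder.silhouettes('cassette_yellow','wrist')[0];m=f['mask']
ys,xs=np.nonzero(m);x=int(xs.mean());print(s['tcp_pos'],m.sum(),xs.min(),xs.max(),ys.min(),ys.max())
print([(r,im[r,x-15:x+15].mean(0).round().astype(int).tolist()[0::2]) for r in range(ys.min()-6,ys.max()+8,2)])
Z=Ro.from_euler('z',s['orientation'][2]);c=cam('wrist',s)
for t in(-4,0,4):
    L=np.array([(t+5,0,0),(t+5,0,41),(t,0,41),(t-5,0,31.5),(t-5,0,0)]);p=np.array(s['tcp_pos'])*[1,1,0]
    print(t,proj(p+Z.apply(L),c)[:,1].round(1))
E
```

```text
time: 18.85
tcp_pos: [532.3, 12.1, 8.6]
orientation: [3.141, 0.0, -1.8]
wrist_force: [-1.3, 0.8, 0.1]
width: 37.0
gripper_force: 0.0
time: 19.35
tcp_pos: [532.3, 12.2, 8.6]
orientation: [3.141, -0.0, -1.8]
wrist_force: [0.3, -0.1, -1.2]
width: 28.4
gripper_force: 8.0
[532.25695319  12.22386579   8.63289791] 3062 247 313 259 310
[(253, [117, 101]), (255, [116, 99]), (257, [115, 99]), (259, [115, 99]), (261, [82, 32]), (263, [78, 31]), (265, [53, 26]), (267, [70, 28]), (269, [85, 32]), (271, [54, 25]), (273, [73, 28]), (275, [76, 29]), (277, [50, 23]), (279, [82, 30]), (281, [57, 24]), (283, [72, 27]), (285, [70, 26]), (287, [84, 30]), (289, [82, 29]), (291, [83, 29]), (293, [83, 29]), (295, [83, 29]), (297, [83, 28]), (299, [85, 29]), (301, [110, 37]), (303, [122, 41]), (305, [124, 41]), (307, [108, 48]), (309, [105, 87]), (311, [151, 132]), (313, [151, 131]), (315, [151, 132]), (317, [147, 128])]
-4 [264.5 307.4 317.5 314.7 281.2]
0 [257.6 299.2 309.5 307.2 274.5]
4 [250.7 290.8 301.3 299.5 267.9]
```

```bash
python3 -m crank '[[[0,0,4],0],[[0,0,8],0.1],[[0,1,10],0.28],[[0.2,2.5,10.1],0.46],[[0.4,4,10.1],0.64],[[0.6,5.5,10.1],0.82],[[0.8,7,10.1],1.0],[[0.94,7.7,10.1],1.18],[[0.94,7.7,10.1],1.36],[[0.94,7.7,10.1],1.54],[[0.94,7.7,10.1],1.56],[[0.94,7.7,10.1],1.56],[[0.94,7.7,10.1],1.56],[[0.94,7.7,10.1],1.56]]'
python3 - <<'E'
from h import *
s=status.sense();im=save('wrist','w7.png');c=cam('wrist',s);print(s['tcp_pos'],s['orientation'],s['time'],s['qpos'].round(2) if hasattr(s['qpos'],'round') else s['qpos'])
for l,z in [('drip_tray',12),('bail_grip',59),('cassette_blue_1',52),('cassette_yellow',110)]:
    for f in finder.silhouettes(l,'wrist')[:4]:
        m=f['mask'];ys,xs=np.nonzero(m);r=rect(m,z,c);print(l,round(f['score'],2),m.sum(),xs.min(),xs.max(),ys.min(),ys.max(),np.round(np.r_[r[0],r[1],r[2]],1))
# overlay of basket model
O=np.array([570.8,82.2,3]);Z=Ro.from_euler('z',-.24)
big=cv2.resize(im[0:300,130:430],(600,600),interpolation=cv2.INTER_CUBIC)
def draw(L,col):
    q=(proj(O+Z.apply(L),c)-[130,0])*2
    cv2.polylines(big,[q.round().astype(int)],True,col,1)
for x in(-15,0,15,30): draw([(x+5,14.25,49),(x+5,-14.25,49),(x,-14.25,49),(x,14.25,49)],(255,0,0))
draw([(-36,9.5,30),(-36,-9.5,30),(-24,-9.5,30),(-24,9.5,30)],(0,255,0))
draw([(-42,20.5,8),(-42,-20.5,8),(42,-20.5,8),(42,20.5,8)],(255,255,0))
draw([(76.5,15.5,56),(76.5,-15.5,56),(87.5,-15.5,56),(87.5,15.5,56)],(255,0,255))
cv2.imwrite('pics/w7b.png',big[:,:,::-1])
E
```

```text
time: 21.2
tcp_pos: [541.6, 89.2, 109.5]
orientation: [3.141, 0.0, -0.241]
wrist_force: [-0.1, 0.1, -0.3]
width: 28.3
gripper_force: 8.0
[541.63762872  89.20621155 109.52778309] [ 3.14122323e+00  9.67567133e-05 -2.41280668e-01] 21.2 [-0.79  0.49  0.72  1.94 -0.42  0.87 -1.66]
drip_tray 0.78 10554 223 335 73 259 [573.7  80.9  80.3 140.9  76.6]
bail_grip 0.59 1279 250 306 41 64 [649.5  63.1  31.4  12.1  76.1]
cassette_blue_1 0.92 803 257 301 196 215 [560.8  84.4  28.7  12.9  76.1]
cassette_blue_1 0.88 890 255 299 173 196 [574.5  82.2  28.3  14.7  74.5]
cassette_blue_1 0.78 831 256 300 152 172 [588.5  78.2  27.6  12.6  76.1]
cassette_blue_1 0.58 889 255 301 130 150 [601.7  74.9  28.3  12.2  76.1]
cassette_yellow 0.63 2981 247 312 260 310 [535.7  90.3  34.3  29.2  76.1]
```

View pics/w7b.png

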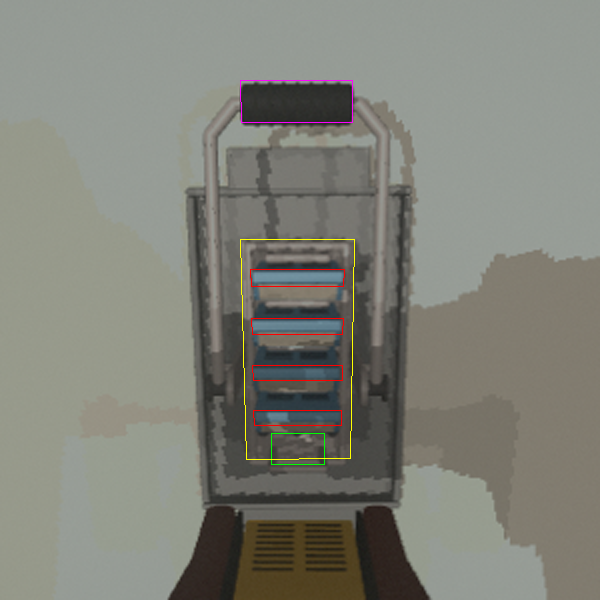

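The model overlay sits on the grip, the blue tops and the slot within about 0.5 mm (green slot box at (298,449)). I'll lower it to just above the dividers, then feel the way in.

```bash
python3 -m crank '[[[0,0,-2.5],0],[[0,0,-5],0],[[0,0,-6.3],0],[[0,0,-6.3],0],[[0,0,-6.3],0]]'
python3 -m crank '[[[0,0,-0.3],0],[[0,0,-0.6],0],[[0,0,-0.9],0],[[0,0,-1.2],0],[[0,0,-1.2],0]]'
```

```text
time: 22.08
tcp_pos: [542.3, 89.1, 47.4]
orientation: [-3.141, -0.001, -0.24]
wrist_force: [-0.2, 1.4, -0.4]
width: 28.6
gripper_force: 8.0
time: 22.7
tcp_pos: [541.5, 89.1, 34.4]
orientation: [3.141, 0.0, -0.24]
wrist_force: [-0.4, 0.6, 0.4]
width: 28.3
gripper_force: 8.0
```

```bash
python3 -m crank '[[[0,0,-0.4],0],[[0,0,-0.8],0],[[0,0,-1.2],0],[[0,0,-1.4],0],[[0,0,-1.5],0],[[0,0,-1.5],0],[[0,0,-1.5],0]]'
python3 - <<'E'
from h import *
s=status.sense();im=capture('wrist');c=cam('wrist',s)
f=finder.silhouettes('cassette_yellow','wrist')[0];ys,xs=np.nonzero(f['mask']);print(s['tcp_pos'],xs.min(),xs.max(),ys.min(),ys.max())
O=np.array([570.8,82.2,3]);Z=Ro.from_euler('z',-.24)
print('expected if down: rows',proj(O+Z.apply([(-25,0,8),(-25,0,49),(-30,0,49),(-35,0,39.5)]),c).round(1).tolist())
print([(r,im[r,265:295].mean(0).round().astype(int).tolist()[0::2]) for r in range(286,320,2)])
E
```

```text
time: 23.58
tcp_pos: [541.6, 89.2, 19.6]
orientation: [3.141, 0.0, -0.24]
wrist_force: [0.8, -1.2, 0.7]
width: 28.2
gripper_force: 8.0
[541.63353873  89.16017743  19.62381926] 246 313 280 310
expected if down: rows [[278.5, 258.6], [278.3, 300.5], [278.3, 310.7], [278.4, 308.3]]
[(286, [86, 30]), (288, [86, 30]), (290, [86, 30]), (292, [86, 30]), (294, [86, 30]), (296, [87, 31]), (298, [86, 30]), (300, [95, 32]), (302, [112, 38]), (304, [113, 39]), (306, [112, 38]), (308, [92, 60]), (310, [62, 54]), (312, [50, 46]), (314, [50, 47]), (316, [73, 69]), (318, [110, 104])]
```

```bash
python3 -m crank '[[[0,0,-0.1],0],[[0,0,-0.1],0]]'
python3 -m crank '[[[0,0,0],0],[[0,0,0],0],[[0,0,0.5],0],[[0,0,2],0],[[0,0,5],0],[[0,0,9],0],[[0,0,12],0],[[0,0,12],0],[[0,0,12],0]]' 0.41
python3 - <<'E'
from h import *
s=status.sense();im=save('wrist','w8.png');c=cam('wrist',s);print(s['tcp_pos'],s['time'],np.round(s['qpos'],2))
for l,z in [('bail_grip',59),('cassette_blue_1',52),('cassette_yellow',52)]:
    for f in finder.silhouettes(l,'wrist')[:4]:
        m=f['mask'];ys,xs=np.nonzero(m);r=rect(m,z,c);print(l,round(f['score'],2),m.sum(),xs.min(),xs.max(),ys.min(),ys.max(),np.round(np.r_[r[0],r[1],r[2]],1))
O=np.array([570.8,82.2,3]);Z=Ro.from_euler('z',-.24)
for x in(-30,-15,0,15,30):
    q=proj(O+Z.apply([(x+5,0,49),(x,0,49),(x-5,0,39.5)]),c);col=int(q[0,0]);r0=int(q[0,1])
    print(x,q[:,1].round(1),[(r,im[r,col-10:col+10].mean(0).round().astype(int).tolist()) for r in range(r0-3,r0+9,2)])
# rack height: triangulate with top & side masks not available; print nothing
E
```

```text
time: 23.92
tcp_pos: [541.9, 89.2, 19.2]
orientation: [-3.141, -0.0, -0.24]
wrist_force: [-2.3, 0.2, 7.8]
width: 28.4
gripper_force: 8.0
time: 25.05
tcp_pos: [541.4, 89.4, 138.6]
orientation: [-3.141, 0.0, -0.24]
wrist_force: [-0.1, -0.8, -0.8]
width: 36.1
gripper_force: 0.0
[541.36736347  89.39689473 138.62300046] 25.05 [-0.82  0.45  0.76  1.91 -0.38  0.93 -1.69]
bail_grip 0.85 940 254 302 48 67 [649.8  63.4  30.7  11.4  76.2]
cassette_blue_1 0.84 647 260 300 127 143 [601.5  73.9  27.8  10.9  76.2]
cassette_blue_1 0.79 687 261 298 185 204 [560.1  84.4  27.1  14.3  76.2]
cassette_blue_1 0.69 704 258 298 146 165 [587.9  78.7  28.3  13.4  76.2]
cassette_blue_1 0.65 689 259 297 165 185 [574.3  82.1  27.4  14.1  78. ]
cassette_yellow 0.84 691 261 299 203 223 [545.9  87.7  28.5  14.9  80.2]
-30 [213.  219.4 221.5] [(209, [78, 63, 34]), (211, [79, 64, 34]), (213, [82, 66, 35]), (215, [103, 83, 40]), (217, [102, 82, 40]), (219, [80, 74, 65])]
-15 [193.3 200.  202.9] [(190, [44, 56, 62]), (192, [46, 59, 64]), (194, [58, 77, 86]), (196, [68, 90, 101]), (198, [59, 78, 87]), (200, [84, 78, 69])]
0 [173.  179.9 183.7] [(170, [40, 49, 53]), (172, [45, 58, 64]), (174, [57, 75, 85]), (176, [67, 87, 98]), (178, [60, 79, 89]), (180, [84, 79, 69])]
15 [152.  159.1 163.8] [(148, [47, 53, 54]), (150, [42, 52, 57]), (152, [45, 57, 63]), (154, [97, 126, 139]), (156, [93, 122, 135]), (158, [93, 102, 102])]
30 [130.3 137.6 143.2] [(127, [80, 77, 74]), (129, [43, 51, 55]), (131, [80, 106, 119]), (133, [109, 139, 153]), (135, [98, 128, 142]), (137, [117, 112, 102])]
```

Yellow shows the same edge pattern as the four seated blues, so it is fully down and released. Before gripping the bail I'll check the rack behind it against the gripper body.

Run:
```python
from h import *
ct=cam('top');cs=cam('side')
for px in[(297,143),(235,145),(297,97)]:
  for z in(0,30,60,90,120,150):
    X=plane([px],z,ct);print(px,z,X.round()[0][:2],proj(X,cs).round()[0])
# the tool outline at bail grip in side picture
a=cv2.imread('pics/s1.png');b=cv2.imread('pics/t1.png')
cv2.imwrite('pics/rack.png',np.hstack([cv2.resize(a[180:360,60:260],(400,360)),cv2.resize(b[80:230,160:310],(360,360))]))
```

```text
(297, 143) 0 [746. -61.] [206. 235.]
(297, 143) 30 [738. -61.] [208. 223.]
(297, 143) 60 [730. -60.] [210. 211.]
(297, 143) 90 [722. -59.] [212. 199.]
(297, 143) 120 [714. -59.] [214. 186.]
(297, 143) 150 [706. -58.] [216. 172.]
(235, 145) 0 [743.  99.] [181. 282.]
(235, 145) 30 [735.  96.] [183. 268.]
(235, 145) 60 [728.  94.] [186. 253.]
(235, 145) 90 [720.  91.] [188. 239.]
(235, 145) 120 [712.  88.] [191. 223.]
(235, 145) 150 [704.  85.] [194. 207.]
(297, 97) 0 [869. -63.] [152. 231.]
(297, 97) 30 [858. -63.] [154. 219.]
(297, 97) 60 [847. -62.] [156. 208.]
(297, 97) 90 [837. -61.] [158. 195.]
(297, 97) 120 [826. -61.] [160. 183.]
(297, 97) 150 [816. -60.] [163. 169.]
```

Run:
```python
import cv2,numpy as np
b=cv2.imread('pics/t1.png')
for col in(220,235,250):print(col,[(r,b[r,col-3:col+4].mean(0).round().astype(int).tolist()) for r in range(128,154,2)])
```

```text
220 [(128, [71, 73, 94]), (130, [76, 80, 91]), (132, [83, 89, 93]), (134, [68, 75, 80]), (136, [63, 71, 75]), (138, [83, 86, 87]), (140, [130, 130, 128]), (142, [126, 126, 124]), (144, [94, 98, 98]), (146, [124, 129, 128]), (148, [137, 143, 141]), (150, [138, 143, 141]), (152, [137, 143, 141])]
235 [(128, [64, 68, 87]), (130, [73, 78, 90]), (132, [77, 84, 88]), (134, [67, 74, 78]), (136, [63, 70, 74]), (138, [89, 92, 92]), (140, [129, 129, 127]), (142, [117, 118, 117]), (144, [89, 94, 93]), (146, [125, 130, 128]), (148, [137, 143, 141]), (150, [138, 144, 142]), (152, [137, 142, 140])]
250 [(128, [63, 66, 84]), (130, [81, 85, 94]), (132, [72, 80, 86]), (134, [68, 75, 80]), (136, [63, 70, 74]), (138, [87, 90, 92]), (140, [115, 117, 116]), (142, [106, 109, 108]), (144, [78, 84, 85]), (146, [123, 129, 127]), (148, [138, 143, 141]), (150, [136, 142, 140]), (152, [138, 144, 141])]
```

The rack's front lip is low (about 30 mm at x≈740), so the gripper body at z≥120 clears it. Now the bail grip.

```bash
python3 -m crank '[[[1,-0.3,0],0.18],[[2.5,-0.6,0],0.36],[[4,-1,0],0.54],[[5.5,-1.4,0],0.72],[[7,-1.8,0],0.9],[[8.5,-2.1,0],1.08],[[10,-2.4,0],1.26],[[10.8,-2.6,0],1.44],[[10.8,-2.6,0],1.57],[[10.8,-2.6,-2],1.57],[[10.8,-2.6,-4],1.57],[[10.8,-2.6,-4],1.57],[[10.8,-2.6,-4],1.57]]'
python3 - <<'E'
from h import *
s=status.sense();print(np.round(s['tcp_pos'],1),np.round(s['orientation'],3),s['time'],np.round(s['qpos'],2))
capture('top');capture('side')
for n in('top','side'):
    print(n,[(np.round(d['position'],1).tolist(),round(d['score'],2)) for d in finder.spot_in('bail_grip',n)[:2]])
E
```

```text
time: 26.88
tcp_pos: [649.6, 63.2, 98.3]
orientation: [-3.141, 0.0, 1.329]
wrist_force: [0.3, 0.5, 0.3]
width: 36.1
gripper_force: 0.0
[649.6  63.2  98.3] [-3.141  0.     1.329] 26.875 [-0.39  0.59  0.32  1.66 -0.22  0.92 -0.23]
top []
side [([647.2, 64.4, 64.5], 0.66)]
```

```bash
python3 -m crank '[[[0,0,-2],0],[[0,0,-4],0],[[0,0,-5.4],0],[[0,0,-5.8],0],[[0,0,-5.8],0]]'
python3 -m crank '[[[0,0,0],0],[[0,0,0],0],[[0,0,0],0],[[0,0,0],0],[[0,0,0],0],[[0,0,0],0]]' 0.02 25
python3 - <<'E'
import numpy as np
for d in range(0,91,6):
    a=np.radians(d);r=8.2
    print(d,np.round([-(1-np.cos(a))*r*.971,(1-np.cos(a))*r*.238,r*np.sin(a)],2).tolist())
E
```

```text
time: 27.7
tcp_pos: [649.6, 63.1, 40.3]
orientation: [-3.141, 0.0, 1.33]
wrist_force: [0.2, 0.0, 0.4]
width: 36.0
gripper_force: 0.0
time: 28.45
tcp_pos: [649.7, 63.2, 40.7]
orientation: [3.141, -0.0, 1.33]
wrist_force: [-1.2, 0.0, 1.5]
width: 9.1
gripper_force: 25.0
0 [-0.0, 0.0, 0.0]
6 [-0.04, 0.01, 0.86]
12 [-0.17, 0.04, 1.7]
18 [-0.39, 0.1, 2.53]
24 [-0.69, 0.17, 3.34]
30 [-1.07, 0.26, 4.1]
36 [-1.52, 0.37, 4.82]
42 [-2.05, 0.5, 5.49]
48 [-2.63, 0.65, 6.09]
54 [-3.28, 0.8, 6.63]
60 [-3.98, 0.98, 7.1]
66 [-4.72, 1.16, 7.49]
72 [-5.5, 1.35, 7.8]
78 [-6.31, 1.55, 8.02]
84 [-7.13, 1.75, 8.16]
90 [-7.96, 1.95, 8.2]
```

```bash
python3 -m crank '[[[-0.04,0.01,0.85],0],[[-0.17,0.04,1.7],0],[[-0.39,0.1,2.5],0],[[-0.69,0.17,3.3],0],[[-1.07,0.26,4.08],0],[[-1.07,0.26,4.08],0]]'
python3 -m crank '[[[-0.45,0.11,0.72],0],[[-0.98,0.24,1.38],0],[[-1.56,0.39,1.98],0],[[-2.21,0.54,2.52],0],[[-2.91,0.72,2.98],0],[[-3.65,0.9,3.37],0],[[-4.43,1.09,3.68],0],[[-5.24,1.29,3.9],0],[[-6.06,1.49,4.04],0],[[-6.5,1.6,4.09],0],[[-6.89,1.69,4.1],0],[[-6.89,1.69,4.1],0],[[-6.89,1.69,4.1],0]]'
python3 - <<'E'
from h import *
s=status.sense();im=save('side','s9.png');print(np.round(s['tcp_pos'],1),s['time'])
for l in('basket','cassette_blue_1','cassette_yellow','bail_grip'):
    print(l,[(np.round(d['position'],1).tolist(),round(d['score'],2)) for d in finder.spot_in(l,'side')[:4]])
E
```

```text
time: 29.2
tcp_pos: [638.8, 66.0, 82.2]
orientation: [3.141, -0.0, 1.33]
wrist_force: [-0.9, 0.0, -1.5]
width: 9.2
gripper_force: 25.0
time: 30.82
tcp_pos: [569.9, 83.0, 123.1]
orientation: [3.141, -0.001, 1.33]
wrist_force: [0.2, 0.3, 6.8]
width: 9.3
gripper_force: 25.0
[569.9  83.  123.1] 30.825
basket [([572.1, 103.2, 28.9], 0.62), ([571.6, 95.0, 145.3], 0.46)]
cassette_blue_1 [([556.1, 98.7, 42.0], 0.54), ([599.5, 87.2, 41.5], 0.51), ([567.3, 92.5, 43.1], 0.45)]
cassette_yellow [([556.4, 103.7, 1.9], 0.67), ([537.7, 99.7, 39.6], 0.6)]
bail_grip []
```

The bail is upright. Lifting gently now.

```bash
python3 -m crank '[[[0,0,0.15],0],[[0,0,0.4],0],[[0,0,0.8],0],[[0,0,1.3],0],[[0,0,1.9],0],[[0,0,2.4],0],[[0,0,2.7],0],[[0,0,2.8],0],[[0,0,2.8],0],[[0,0,2.8],0]]'
python3 -m crank '[[[0,0,0.3],0],[[0,0,0.9],0],[[0,0,1.7],0],[[0,0,2.6],0],[[0,0,3.6],0],[[0,0,4.6],0],[[0,0,5.6],0],[[0,0,6.6],0],[[0,0,7.6],0],[[0,0,8.6],0],[[0,0,9.5],0],[[0,0,10.3],0],[[0,0,11],0],[[0,0,11.5],0],[[0,0,11.8],0],[[0,0,11.9],0],[[0,0,11.9],0],[[0,0,11.9],0],[[0,0,11.9],0],[[0,0,11.9],0]]'
python3 - <<'E'
from h import *
s=status.sense();im=save('side','s10.png');t=save('top','t10.png');print(np.round(s['tcp_pos'],1),s['time'],s['wrist_force'])
for l in('basket','cassette_blue_1','cassette_yellow','drip_tray','cassette_pink','specimen_cup','forceps'):
    print(l,[(np.round(d['position'],1).tolist(),round(d['score'],2)) for d in finder.spot_in(l,'side')[:4]])
p=proj([s['tcp_pos']],cam('side'))[0].astype(int);print(p)
cv2.imwrite('pics/end.png',cv2.resize(im[p[1]-50:p[1]+130,p[0]-110:p[0]+110],(770,600)[:2],interpolation=cv2.INTER_CUBIC)[:,:,::-1])
# level: lower tray of basket - model overlay
yaw=s['orientation'][2]-np.pi/2;O=np.array(s['tcp_pos'])+[0,0,19-138];Z=Ro.from_euler('z',yaw)
for r in [f for f in finder.silhouettes('cassette_blue_1','side')[:4]]+finder.silhouettes('cassette_yellow','side')[:1]:
    ys,xs=np.nonzero(r['mask']);print(round(r['score'],2),len(xs),xs.mean().round(1),ys.mean().round(1))
print('O',O.round(1),proj(O+Z.apply([(x,0,28) for x in(-30,-15,0,15,30)]),cam('side')).round(1).tolist())
E
```

```text
time: 32.33
tcp_pos: [570.0, 82.7, 150.2]
orientation: [-3.141, 0.0, 1.33]
wrist_force: [-0.8, -0.2, -4.3]
width: 9.4
gripper_force: 25.0
time: 34.83
tcp_pos: [570.0, 82.7, 269.4]
orientation: [-3.141, 0.0, 1.33]
wrist_force: [0.1, 0.3, -4.0]
width: 9.4
gripper_force: 25.0
[570.   82.7 269.4] 34.825 [ 0.05858918  0.28804067 -4.03943874]
basket [([572.0, 104.8, 172.6], 0.67), ([568.3, 85.0, 1.3], 0.55)]
cassette_blue_1 [([587.2, 89.9, 179.4], 0.6), ([597.1, 90.7, 186.0], 0.56), ([555.7, 97.7, 185.7], 0.47)]
cassette_yellow [([539.0, 99.3, 184.2], 0.75), ([469.7, -202.2, 2.0], 0.33)]
drip_tray [([649.4, -170.5, 84.4], 0.72), ([569.6, 83.7, -0.3], 0.69)]
cassette_pink [([456.5, -259.9, 32.1], 0.7)]
specimen_cup [([650.1, -171.1, 83.7], 0.47)]
forceps [([541.1, 248.4, 6.4], 0.6), ([570.0, 94.0, 192.7], 0.57)]
[270 141]
0.67 187 278.7 196.3
0.67 227 253.0 190.5
0.4 108 272.0 191.9
0.59 153 257.9 178.8
O [570.   82.7 150.4] [[289.8, 198.6], [281.0, 197.1], [272.4, 195.6], [263.9, 194.2], [255.5, 192.7]]
```

Numerically the weight is 4.0 N and the basket has risen about 144 mm. Yellow and the blues are at equal heights (184–186 mm), and pink, cup and forceps are in place. One last stillness check, then I'll hand it in.

```bash
python3 -m crank '[[[0,0,0],0],[[0,0,0],0],[[0,0,0],0],[[0,0,0],0],[[0,0,0],0],[[0,0,0],0]]'
python3 - <<'E'
from h import *
a=cv2.imread('pics/s10.png')[:,:,::-1].astype(int);b=capture('side').astype(int)
# motion between the pictures, and tilt from the picture on the tray
g=lambda i:cv2.cvtColor(i.astype(np.uint8),cv2.COLOR_RGB2GRAY).astype(np.float32)
print('shift',cv2.phaseCorrelate(g(a)[150:225,235:305],g(b)[150:225,235:305]), 'absdiff',np.abs(a-b)[150:225,235:305].mean(),'noise',np.abs(a-b)[300:400,350:450].mean())
for l in('cassette_yellow','cassette_blue_1'):
    print(l,[(np.round(d['position'],1).tolist(),round(d['score'],2)) for d in finder.spot_in(l,'side')[:4]])
s=status.sense();print(s['time'],s['wrist_force'],np.abs(s['qvel']).max())
E
```

```text
time: 36.12
tcp_pos: [570.1, 82.7, 269.5]
orientation: [3.142, 0.0, 1.33]
wrist_force: [-0.1, -1.0, -4.1]
width: 9.1
gripper_force: 25.0
shift ((0.005613724822829624, 0.46643343533902737), 1.0094225572656703) absdiff 2.7216507936507934 noise 1.8821666666666668
cassette_yellow [([537.3, 99.5, 182.9], 0.75)]
cassette_blue_1 [([536.3, 99.8, 184.7], 0.74), ([590.7, 90.1, 181.8], 0.72), ([599.7, 90.0, 186.7], 0.62), ([554.5, 95.1, 184.9], 0.54)]
36.275 [ 0.17508302  0.27106077 -3.76387876] 0.0010610879873163921
```

```bash
python3 -c "
from h import *
save('side','s11.png')"
python3 -m crank '[[[0,0,0],0],[[0,0,0],0],[[0,0,0],0],[[0,0,0],0],[[0,0,0],0],[[0,0,0],0],[[0,0,0],0],[[0,0,0],0]]'
python3 - <<'E'
from h import *
b=capture('side')
g=lambda i:cv2.cvtColor(i,cv2.COLOR_RGB2GRAY).astype(np.float32)
for f in('s10','s11'):
    a=cv2.imread(f'pics/{f}.png')[:,:,::-1].copy()
    for n,(y0,y1,x0,x1) in {'all':(150,225,235,305),'left':(165,220,240,268),'right':(165,220,272,302)}.items():
        w=cv2.createHanningWindow((x1-x0,y1-y0),cv2.CV_32F)
        print(f,n,np.round(cv2.phaseCorrelate(g(a)[y0:y1,x0:x1],g(b)[y0:y1,x0:x1],w)[0],2))
E
```

```text
time: 37.33
tcp_pos: [570.1, 82.7, 269.4]
orientation: [-3.142, -0.0, 1.33]
wrist_force: [-0.4, -0.0, -4.4]
width: 9.0
gripper_force: 25.0
s10 all [0.01 0.53]
s10 left [-0.04 -0.07]
s10 right [-0.03 -0.08]
s11 all [-0.05  0.55]
s11 left [-0.02 -0.02]
s11 right [-0.02  0.07]
```

The basket's left and right halves are still to within 0.1 px. The 0.5 px "all" value stays the same across different time gaps, so it comes from the correlation window. Handing in.

```bash
python3 -c "
from h import *
print(ctrl.close_job())"
```

```text
the job is handed in; nothing more can be done
None
```

I handed the job in at about 37 s: the yellow cassette is in the free slot, and the full basket is held by its upright bail, still and level as far as the cameras can tell, about 15 cm above the worktop; pink, cup and forceps were not touched.

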